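Slide a standing cell home against a stiff contact plate

TASK

Slide the upright grey battery cell across the bench and in between the two low rails of the test nest, pushing it low down so that it stays standing; do not grip it or lift it. Then go on pushing it slowly and gently against the stiff copper contact plate until the plate is fully home against its stop, and leave the cell standing there. Leave the solder spool, flux tin and multimeter where they are.

Things in the scene. Friction and masses are not known exactly. Their poses are not given: they have to be found in the camera images.
- cell: the only battery cell standing upright: plain grey can, 32 mm across, 71 mm tall, 0.13 to 0.22 kg, loose; origin at the centre of its underside, z up. Pushed higher than about 20 mm up it tends to tip over. More than 15 N from the fingers dents it (so does a grip)
- nest: fixed test nest: two rails 12 mm high and wide, inner faces 54 mm apart, flared at the mouth; grey head block 78 mm wide, 66 mm high with its knob, joins them at the far end. Origin on the bench, midway between the rails; +x points from mouth to head block, the way the cell goes in. Straight rails from x = -65 mm, flares from -92 mm, head block from +49 mm. No step: the cell slides on the bench
- contact (a joint): travel (m) of the copper plate facing the mouth, 40 mm wide, 4 to 30 mm above the bench: 0 = out, 0.012 = home on a hard stop. Stiff damped slide, no spring: resists with 0.5 N per mm/s, stays where left; over 15 N is too much. Its carriage is clamped elsewhere each time, unmeasured: the plate's face starts at nest x = -14 to +6 mm, its stop is 12 mm further; find by feel
- spool: bystander: spool of solder wire, 56 mm across, 38 mm high, beside the nest on its left (+y) side; origin centre of underside
- tin: bystander: round flux tin, 51 mm across, 21 mm high, beside the nest on its right (-y) side; origin centre of underside
- meter: bystander: multimeter lying on its back, 158 x 80 x 46 mm, far to the right; origin centre of underside
Things that resemble listed ones, but are neither listed nor needed, are in the scene too. What is shaped like the nest but green is not meant.

How it is judged:
By the outcome, as a careful person would: the job done as asked, in the order asked, and still so for the second after the job is handed in, with the robot touching nothing.
It also fails if it takes over 59 s, if anything falls off the work surface, if the arm or the gripper's body presses on something with over 40 N, if the wrist force passes 120 N, or if a joint passes its speed limit or range.

ROBOT

A 6-joint arm with a two-finger parallel gripper is mounted at the origin on a cart in front of the work surface, level with it; the furniture and walls round the work are solid. World frame = base frame: x ahead of the robot, y to its left, z up, the work surface at z = 0. Lengths are in mm, angles in rad, forces in N, time in s.
With the tool pointing down it reaches from about 350 to 975 mm from the base axis. Payload 7.1 kg.
Tool frame: the origin (TCP) lies at the very end of the fingers, on their centre line; the grasp point (between the pads) lies 19 mm behind it; x points along the fingers, y is the direction in which the jaws open and shut, and the axes are right-handed (so a half turn about x gives the same grasp; the last joint's range is limited). The gripper opens to 88 mm and grips with 3 to 60 N. Pads are 20 mm wide; open, the fingers measure 115 mm over their backs; the gripper's body (75 mm by 178 mm) begins 61 mm behind the grasp point.
Start: joints at [1.264, 0.423, 1.63, -0, 1.089, -0.019], TCP at [177.37, 599.287, 222.675] pointing down, gripper open.
Joint ranges: [-3, 3], [-0.9, 2.11], [0.09, 2.58], [-1.31, 4.45], [0.11, 2.69], [-2.54, 2.54]. Speed limits (rad/s): [2.39, 2.39, 3.01, 3.14, 3.14, 3.14].

INTERFACE

Orientations are given as a rotation vector (axis times angle).
In Python, from workcell import ctrl gives the robot as it stands. The module is installed in compiled form; this text tells all that it offers.
- The arm moves only by the tool carry_out, never from a script. Its argument "commands" is a list of rows, each a list of 6 numbers: the shift along the tool's x, y, z in m, then the turn, a rotation vector about the tool's x, y, z in degrees. In form: [[tx, ty, tz, rx, ry, rz], ...]. A call has 1 to 8 rows; each row shifts and turns the pose as measured when the row begins, along the tool's axes as they then stand; what a row does not reach is not made up. A row lasts 1/8 s, in which the tool goes at most 62.5 mm and 10.7 degrees, less where a joint would pass 70% of its speed; a pose out of reach is approached as far as the arm can. A call with a gripper value outside its range is refused whole. "grip" is the closure, from 0 (fully open) to 1 (shut), set as the call begins (left out, the last holds). The fingers move at their own pace and stop on an object; the grip force is fixed at half the most. Time passes only in rows, so rows that do not move let the fingers close. It gives the time, the measured TCP pose, the force and the opening at its end, in the units of the state.
- ctrl.get_obs(): the state, without advancing time (a new reading comes with each control period).
- ctrl.get_image(name): name is "scene" or "top" or "wrist"; returns a dict with "pixels" (384x512x3 uint8, blue, green, red), "intrinsics" (3x3 intrinsics, pixels), "dist_coeffs" ([k1, k2, p1, p2, k3] as OpenCV has them; the pictures are not rectified), "rvec" (rotation vector, rad) and "tvec" (3), from world to camera coordinates, as OpenCV has them. Camera axes: x right, y down, z forward; pixel columns grow to the right and rows downward; lengths in mm; the calibration is good to about 2 mm. A picture is of the moment at which its call begins. There is no depth.
- ctrl.close_job(): hands the job in, once; it reports no verdict.
The state is a dict: "t": time; "qpos": joint angles; "qvel": joint speeds; "joint_torque": joint torques, N m; "ee_pos": TCP position; "orientation": TCP orientation; "ft_force": force on the tool from outside, world axes, zero at the start; "moment": the same for the moment, N m; "width": finger opening in mm.
Only numpy, scipy, OpenCV 4.12 (cv2) and the standard library are available. Lean on these libraries where they do the work, as an engineer would, in place of code of your own. Each camera call takes 0.05 s, during which the arm holds its last target. There are 200 camera calls.

## Working session

There is one attempt and no reset: what is moved stays moved. The work goes in short steps, Python scripts to look and compute and a tool call to move; the robot and the scene stay as the last step left them, time stands still between calls to the robot, and variables do not carry over. Pictures are saved under pics/ and viewed, about 8 in all and at most 12, crops included, and the job is handed in when it is done.

Besides the shell and the picture viewer there is one more tool, called after ">>>" by a JSON object that holds its "name" and its "arguments". carry_out: Moves the arm, as the interface text tells. Its arguments: {"type":"object","properties":{"commands":{"type":"array"},"grip":{"type":"number"}},"required":["commands"]}

```bash
mkdir -p pics; cat > h.py <<'E'
import numpy as np, cv2
from workcell import ctrl
def ray(im,uv,z=0.0):
    K=np.array(im["intrinsics"],float);d=np.array(im["dist_coeffs"],float)
    R,_=cv2.Rodrigues(np.array(im["rvec"],float));t=np.array(im["tvec"],float).ravel()
    n=cv2.undistortPoints(np.array([[uv]],float),K,d)[0,0]
    c=-R.T@t; v=R.T@np.array([n[0],n[1],1]); return c+v*(z-c[2])/v[2]
def proj(im,p):
    return cv2.projectPoints(np.array(p,float).reshape(-1,3),np.array(im["rvec"],float),np.array(im["tvec"],float),np.array(im["intrinsics"],float),np.array(im["dist_coeffs"],float))[0].reshape(-1,2)
E
python3 - <<'E'
from h import *
import pickle
for n in("top","scene"):
    im=ctrl.get_image(n); pickle.dump(im,open(n+".pkl","wb")); cv2.imwrite(f"pics/{n}.png",cv2.resize(im["pixels"],(800,600)))
    R,_=cv2.Rodrigues(np.array(im["rvec"],float));print(n,-R.T@np.array(im["tvec"]).ravel())
o=ctrl.get_obs();print(o)
E
```

```text
top [486.68047562 -98.38567589 996.12414277]
scene [ 102.16035987 -618.76837655  843.16188997]
{'t': 0.1, 'qpos': array([ 1.26400564e+00,  4.23780682e-01,  1.63063239e+00,  1.42103436e-05,
        1.08860245e+00, -1.90058465e-02]), 'qvel': array([-0.00016288, -0.00128079, -0.00271222, -0.0005232 , -0.00187767,
       -0.0001551 ]), 'joint_torque': array([ 7.29930071e-05, -5.45613205e+01, -2.74322551e+01,  6.46150019e-02,
        1.87630806e-02, -3.61062212e-05]), 'ee_pos': array([177.21104992, 598.80833796, 221.96188839]), 'orientation': array([ 0.22479314,  1.55921024, -0.22700169]), 'ft_force': array([-0.29386408,  0.22085258,  0.48381682]), 'moment': array([0.04489313, 0.02607041, 0.00767469]), 'width': 87.9511938136544}
```

View pics/top.png

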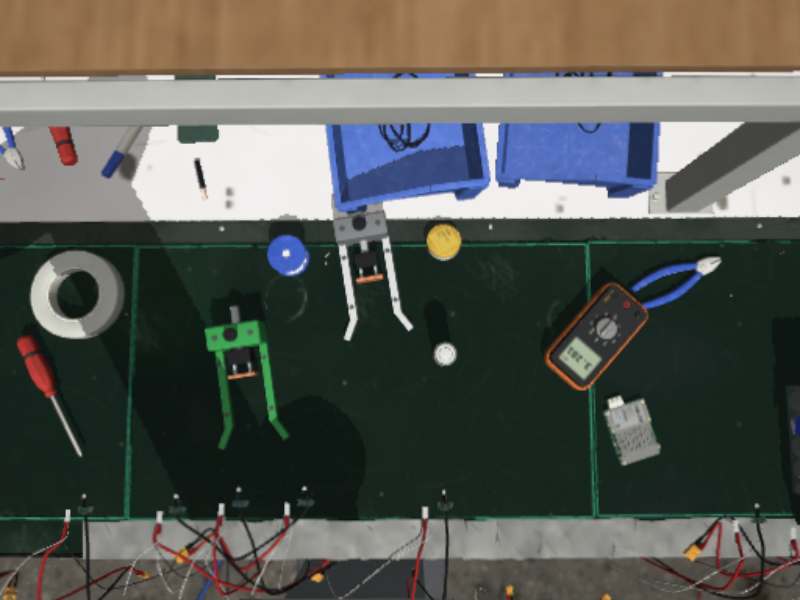

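View pics/scene.png

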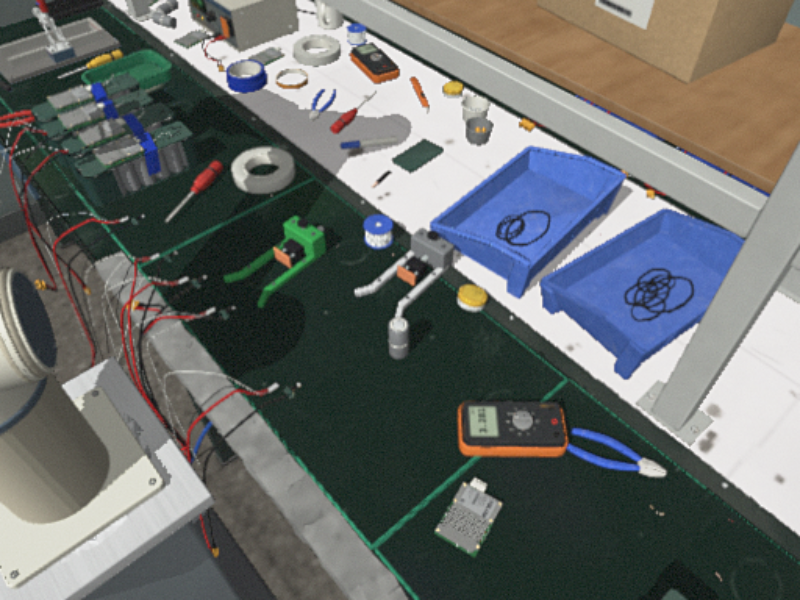

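The top picture shows the cell at (445,353), the grey-headed white nest around (370,270), the spool at (288,256), the tin at (444,240) and the meter at (597,335). The green nest at (240,370) is the decoy. In the scene view, the only upright grey can is at (398,338). Next comes one close crop of the cell and nest.

```bash
python3 - <<'E'
from h import *
import pickle
im=pickle.load(open("top.pkl","rb"))
c=im["pixels"][120:250,170:310]; c=cv2.resize(c,(640,594),interpolation=cv2.INTER_CUBIC);c=cv2.convertScaleAbs(c,alpha=1.3,beta=20)
cv2.imwrite("pics/crop.png",c)
s=0.64
for n,u,v,z in[("cell top",445,353,71),("spool",288,250,38),("tin",444,237,21),("meter",600,335,46),("Lrail tip",348,338,12),("Rrail tip",408,329,12),("plate",370,279,30),("knob",361,222,66)]:
    print(n,ray(im,(u*s,v*s),z).round(1))
E
```

```text
cell top [ 508.9 -146.3   71. ]
spool [661.1  79.7  38. ]
tin [ 682.3 -149.4   21. ]
meter [ 533.8 -369.1   46. ]
Lrail tip [533.3  -6.2  12. ]
Rrail tip [546.1 -95.   12. ]
plate [618.7 -39.8  30. ]
knob [695.7 -29.1  66. ]
```

View pics/crop.png

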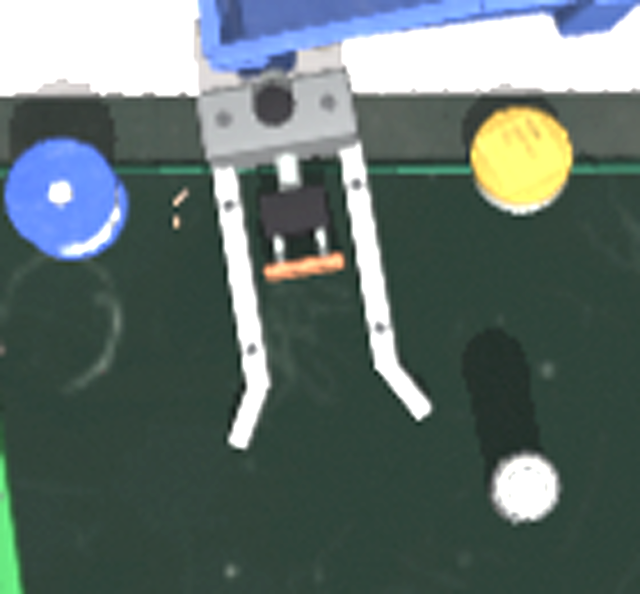

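The crop shows the cell top centred at (526,487), inner rail bends at about (270,378) and (372,362), rail/head corners at (238,165) and (343,150), and the plate face from (267,279) to (344,266). I'll work out the nest frame from these.

```bash
cat >> h.py <<'E'
from scipy.spatial.transform import Rotation as Rn
E
python3 - <<'E'
from h import *
import pickle
im=pickle.load(open("top.pkl","rb"))
f=140/640
P=lambda u,v,z: ray(im,(170+(u+.5)*f-.5,120+(v+.5)*f-.5),z)[:2]
lb,lh,rb,rh=P(270,378,12),P(238,165,12),P(372,362,12),P(343,150,12)
print("widths",np.linalg.norm(lb-rb),np.linalg.norm(lh-rh),"len",np.linalg.norm(lh-lb),np.linalg.norm(rh-rb))
for a,b in((lb,lh),(rb,rh)): print(np.degrees(np.arctan2(*(b-a)[::-1])))
b=(lb+rb)/2;h=(lh+rh)/2;d=h-b;th=np.arctan2(d[1],d[0]);e=d/np.linalg.norm(d);n=np.array([-e[1],e[0]])
o=((b+65*e)+(h-49*e))/2
print("origin",o,"yaw",np.degrees(th))
for nm,p in(("plateL",P(267,279,30)),("plateR",P(344,266,30)),("cell",P(526,487,71)),("tipL",P(238,447,12)),("tipR",P(425,413,12)),("knob",P(274,103,66))):
    print(nm,p.round(1),"nest",((p-o)@e).round(1),((p-o)@n).round(1))
# check cell in scene
s=pickle.load(open("scene.pkl","rb"))
print("scene cell", ray(s,(398*.64,322*.64),71), proj(s,[*P(526,487,71),71])/.64, proj(s,[*P(526,487,71),0])/.64)
print(Rn.from_rotvec(ctrl.get_obs()["orientation"]).as_matrix().round(3))
E
```

```text
widths 52.36711371331581 54.438649654583045 len 111.01317819182574 110.33511977330232
8.646557392311983
7.573355050693156
origin [632.33319376 -36.79733442] yaw 8.111600045208307
plateL [614.  -19.7] nest -15.7 19.5
plateR [620.3 -58.2] nest -14.9 -19.5
cell [ 508.5 -146. ] nest -138.0 -90.6
tipL [530.8  -3.7] nest -95.8 47.1
tipR [547.5 -98.4] nest -92.7 -49.0
knob [695.6 -25.8] nest 64.2 2.0
scene cell [ 508.92295142 -142.93659741   71.        ] [[399.05252544 323.29260534]] [[399.25832705 350.24827522]]
[[-0.     0.284  0.959]
 [-0.001  0.959 -0.284]
 [-1.    -0.001 -0.   ]]
```

```bash
cat >> h.py <<'E'
O=np.array([632.3,-36.8]);TH=np.radians(8.1);Ex=np.array([np.cos(TH),np.sin(TH)]);Ny=np.array([-Ex[1],Ex[0]])
def nest(p): p=np.array(p)[:2]-O; return np.array([p@Ex,p@Ny]).round(2)
def pose(push_yaw,tilt):  # -z of tool points along push_yaw (world deg), tip leaning forward by tilt
    a=np.radians(push_yaw);f=np.array([np.cos(a),np.sin(a),0]);d=np.array([0,0,-1.]);
    z=-f;return Rn.from_matrix(np.c_[d,np.cross(z,d),z])*Rn.from_euler("y",tilt,degrees=True)
def plan(xn,yn,z,yaw_n,tilt,n,obs=None):
    o=ctrl.get_obs();p=np.array(o["ee_pos"]);R=Rn.from_rotvec(o["orientation"])
    T=np.array([*(O+xn*Ex+yn*Ny),z]);G=pose(yaw_n+8.1,tilt);rv=(R.inv()*G).as_rotvec()
    print("at",nest(p),p.round(1),"width",round(o["width"],1),"t",o["t"],"F",np.round(o["ft_force"],1),"tgt",T.round(1),"ang",np.degrees(rv).round(1),"R*",np.degrees((G.inv()*R).magnitude()))
    for i in range(n):
        s=R.inv().apply(T-p)/(n-i)/1000;print(list(s.round(4)),list(np.degrees(rv/n).round(2)))
        p=p+(T-p)/(n-i);R=R*Rn.from_rotvec(rv/n)
E
python3 - <<'E'
from h import *
plan(-138,-132,150,90,10,16)
E
```

```text
at [-360.99  693.39] [177.2 598.8 222. ] width 88.0 t 0.1 F [-0.3  0.2  0.5] tgt [ 514.3 -186.9  150. ] ang [65.2  8.9  5.8] R* 66.09352733841624
[np.float64(0.0046), np.float64(-0.0411), np.float64(0.0341)] [np.float64(4.08), np.float64(0.56), np.float64(0.36)]
[np.float64(0.004), np.float64(-0.0386), np.float64(0.037)] [np.float64(4.08), np.float64(0.56), np.float64(0.36)]
[np.float64(0.0033), np.float64(-0.0359), np.float64(0.0397)] [np.float64(4.08), np.float64(0.56), np.float64(0.36)]
[np.float64(0.0027), np.float64(-0.033), np.float64(0.0422)] [np.float64(4.08), np.float64(0.56), np.float64(0.36)]
[np.float64(0.0021), np.float64(-0.0299), np.float64(0.0444)] [np.float64(4.08), np.float64(0.56), np.float64(0.36)]
[np.float64(0.0015), np.float64(-0.0267), np.float64(0.0465)] [np.float64(4.08), np.float64(0.56), np.float64(0.36)]
[np.float64(0.0009), np.float64(-0.0233), np.float64(0.0483)] [np.float64(4.08), np.float64(0.56), np.float64(0.36)]
[np.float64(0.0003), np.float64(-0.0198), np.float64(0.0498)] [np.float64(4.08), np.float64(0.56), np.float64(0.36)]
[np.float64(-0.0004),
[... 218 characters left out ...]
.float64(-0.0015), np.float64(-0.0088), np.float64(0.0529)] [np.float64(4.08), np.float64(0.56), np.float64(0.36)]
[np.float64(-0.0021), np.float64(-0.005), np.float64(0.0533)] [np.float64(4.08), np.float64(0.56), np.float64(0.36)]
[np.float64(-0.0026), np.float64(-0.0012), np.float64(0.0535)] [np.float64(4.08), np.float64(0.56), np.float64(0.36)]
[np.float64(-0.0031), np.float64(0.0026), np.float64(0.0535)] [np.float64(4.08), np.float64(0.56), np.float64(0.36)]
[np.float64(-0.0036), np.float64(0.0064), np.float64(0.0531)] [np.float64(4.08), np.float64(0.56), np.float64(0.36)]
[np.float64(-0.0041), np.float64(0.0102), np.float64(0.0525)] [np.float64(4.08), np.float64(0.56), np.float64(0.36)]
```

>>> {"name": "carry_out", "arguments": {"commands": [[0.0046,-0.041,0.034,4.1,0.56,0.36],[0.004,-0.0386,0.037,4.1,0.56,0.36],[0.0033,-0.036,0.04,4.1,0.56,0.36],[0.0027,-0.033,0.042,4.1,0.56,0.36],[0.002,-0.03,0.0445,4.1,0.56,0.36],[0.0015,-0.027,0.0465,4.1,0.56,0.36],[0.001,-0.023,0.048,4.1,0.56,0.36],[0.0003,-0.02,0.05,4.1,0.56,0.36]], "grip": 0.82}}

```text
t: 1.1
ee_pos: [345.1, 196.1, 182.9]
orientation: [0.737, 1.532, -0.637]
ft_force: [0.8, 0.1, -0.1]
width: 16.0
```

```bash
python3 - <<'E'
from h import *
np.set_printoptions(legacy="1.25")
plan(-138,-132,140,90,10,8)
E
```

```text
at [-251.5   271.08] [345.1 196.1 182.9] width 16.0 t 1.1 F [ 0.8  0.1 -0.1] tgt [ 514.3 -186.9  140. ] ang [31.8  4.3  2.8] R* 32.22391723552584
[0.0004, -0.0147, 0.0505] [3.98, 0.54, 0.34]
[-0.0001, -0.0112, 0.0514] [3.98, 0.54, 0.34]
[-0.0007, -0.0076, 0.0521] [3.98, 0.54, 0.34]
[-0.0012, -0.0039, 0.0525] [3.98, 0.54, 0.34]
[-0.0017, -0.0003, 0.0526] [3.98, 0.54, 0.34]
[-0.0022, 0.0034, 0.0525] [3.98, 0.54, 0.34]
[-0.0026, 0.007, 0.0521] [3.98, 0.54, 0.34]
[-0.0031, 0.0106, 0.0514] [3.98, 0.54, 0.34]
```

>>> {"name": "carry_out", "arguments": {"commands": [[0.0004,-0.0147,0.0505,4,0.54,0.34],[0,-0.011,0.0515,4,0.54,0.34],[-0.0007,-0.0076,0.052,4,0.54,0.34],[-0.0012,-0.004,0.0525,4,0.54,0.34],[-0.0017,0,0.0526,4,0.54,0.34],[-0.002,0.0034,0.0525,4,0.54,0.34],[-0.0026,0.007,0.052,4,0.54,0.34],[-0.003,0.0106,0.0514,4,0.54,0.34]]}}

```text
t: 2.1
ee_pos: [513.8, -202.6, 137.4]
orientation: [1.244, 1.4, -1.041]
ft_force: [0.3, 0.4, 0.6]
width: 15.9
```

```bash
python3 - <<'E'
from h import *
np.set_printoptions(legacy="1.25")
plan(-138,-132,11,90,10,4)
E
```

```text
at [-140.7  -147.47] [ 513.8 -202.6  137.4] width 15.9 t 2.1 F [0.3 0.4 0.6] tgt [ 514.3 -186.9   11. ] ang [-1.4 -0.2 -0.2] R* 1.4119999790255762
[0.0318, 0.0006, 0.0018] [-0.35, -0.05, -0.04]
[0.0318, 0.0006, 0.0018] [-0.35, -0.05, -0.04]
[0.0318, 0.0006, 0.0017] [-0.35, -0.05, -0.04]
[0.0318, 0.0007, 0.0017] [-0.35, -0.05, -0.04]
```

>>> {"name": "carry_out", "arguments": {"commands": [[0.03,0.0006,0.0018,-0.4,0,0],[0.03,0.0006,0.0018,-0.4,0,0],[0.026,0.0006,0.0018,-0.4,0,0],[0.015,0.0006,0.0015,-0.2,0,0],[0.008,0,0,0,0,0],[0,0,0,0,0,0]]}}

```text
t: 2.85
ee_pos: [516.5, -194.8, 24.6]
orientation: [1.231, 1.404, -1.025]
ft_force: [0.2, 0.1, -0.6]
width: 15.4
```

```bash
python3 - <<'E'
from h import *
np.set_printoptions(legacy="1.25")
plan(-138,-125,11,90,10,3)
for n in("scene","wrist"):
    im=ctrl.get_image(n);c=im["pixels"]
    cv2.imwrite(f"pics/{n}2.png",cv2.resize(c[140:280,180:350] if n=="scene" else c,(640,480)))
E
```

```text
at [-136.91 -140.12] [ 516.5 -194.8   24.6] width 15.4 t 2.85 F [ 0.2  0.1 -0.6] tgt [ 513.3 -180.    11. ] ang [-0.3 -0.1 -0.3] R* 0.45874496897096356
[0.0053, -0.0004, -0.0042] [-0.11, -0.04, -0.1]
[0.0053, -0.0004, -0.0042] [-0.11, -0.04, -0.1]
[0.0053, -0.0004, -0.0042] [-0.11, -0.04, -0.1]
```

View pics/scene2.png

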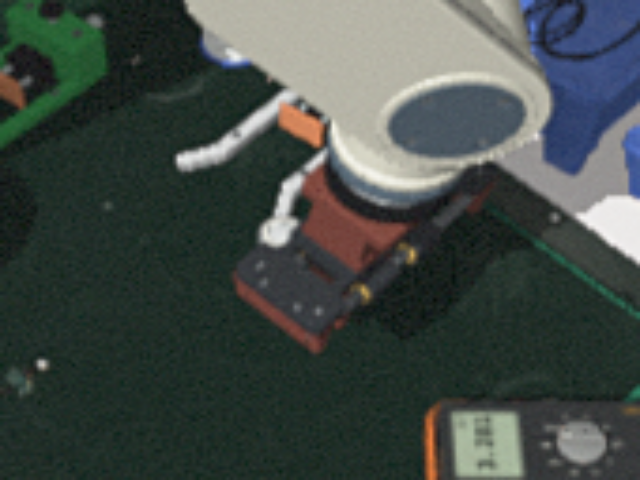

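Wrist and fingers are standing right of the cell, at crop (276,232), and the cell is untouched. I'll lower the tool, then push gently.

>>> {"name": "carry_out", "arguments": {"commands": [[0.007,0,0.0012,0,0,-0.2],[0.005,-0.001,0.001,0,0,-0.1],[0.0015,0,0,0,0,0],[0.001,0,-0.006,0,0,0],[0.001,0,-0.006,0,0,0],[0.0005,0,-0.003,0,0,0],[0.0005,0,-0.003,0,0,0]]}}

```text
t: 3.82
ee_pos: [514.5, -176.3, 12.7]
orientation: [1.227, 1.404, -1.027]
ft_force: [-0.6, 0.1, 0.1]
width: 15.4
```

```bash
python3 - <<'E'
from h import *
np.set_printoptions(legacy="1.25")
plan(-138,-25,11,90,10,16)
E
```

```text
at [-136.28 -121.5 ] [ 514.5 -176.3   12.7] width 15.4 t 3.825 F [-0.6  0.1  0.1] tgt [499.2 -81.   11. ] ang [-0.3  0.  -0.2] R* 0.35207965186907497
[0.0012, -0.0001, -0.0059] [-0.02, 0.0, -0.01]
[0.0012, -0.0001, -0.0059] [-0.02, 0.0, -0.01]
[0.0012, -0.0001, -0.0059] [-0.02, 0.0, -0.01]
[0.0012, -0.0001, -0.0059] [-0.02, 0.0, -0.01]
[0.0012, -0.0001, -0.0059] [-0.02, 0.0, -0.01]
[0.0012, -0.0001, -0.0059] [-0.02, 0.0, -0.01]
[0.0012, -0.0001, -0.0059] [-0.02, 0.0, -0.01]
[0.0012, -0.0001, -0.0059] [-0.02, 0.0, -0.01]
[0.0012, -0.0001, -0.0059] [-0.02, 0.0, -0.01]
[0.0012, -0.0001, -0.0059] [-0.02, 0.0, -0.01]
[0.0012, -0.0001, -0.0059] [-0.02, 0.0, -0.01]
[0.0012, -0.0001, -0.0059] [-0.02, 0.0, -0.01]
[0.0012, -0.0001, -0.0059] [-0.02, 0.0, -0.01]
[0.0012, -0.0001, -0.0059] [-0.02, 0.0, -0.01]
[0.0012, -0.0001, -0.0059] [-0.02, 0.0, -0.01]
[0.0012, -0.0001, -0.0059] [-0.02, 0.0, -0.01]
```

>>> {"name": "carry_out", "arguments": {"commands": [[0.001,-0.001,-0.003,0,0,0],[0.0008,-0.001,-0.003,0,0,0],[0.0005,0,-0.002,0,0,0],[0.0005,0,-0.002,0,0,0],[0.0005,0,-0.003,0,0,0],[0.0006,0,-0.004,0,0,0],[0.0008,0,-0.005,0,0,0],[0.0008,0,-0.005,0,0,0]]}}

```text
t: 4.82
ee_pos: [509.0, -148.2, 12.1]
orientation: [1.227, 1.402, -1.027]
ft_force: [-0.6, -0.6, 0.0]
width: 16.1
```

```bash
python3 - <<'E'
from h import *
np.set_printoptions(legacy="1.25")
plan(-138,-23,11,90,10,1)
im=ctrl.get_image("scene");cv2.imwrite("pics/s3.png",cv2.resize(im["pixels"][150:270,200:350],(750,600)))
E
```

```text
at [-137.8   -92.91] [ 509.  -148.2   12.1] width 16.1 t 4.825 F [-0.6 -0.6  0. ] tgt [498.9 -79.   11. ] ang [-0.3  0.1 -0.3] R* 0.4082649188864764
[0.0131, -0.0006, -0.0687] [-0.29, 0.09, -0.27]
```

View pics/s3.png

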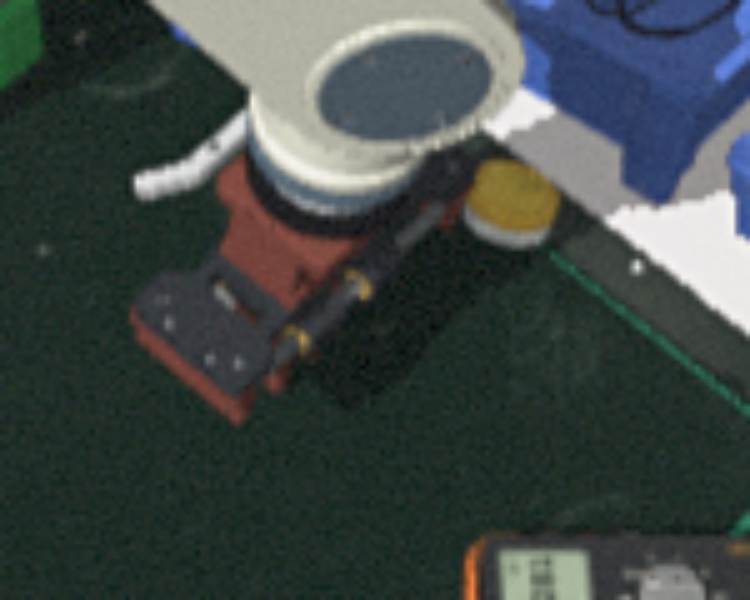

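The gripper now hides the cell, and the last step ended about 20 mm past the expected contact. I'll carry on and check with the wrist camera.

>>> {"name": "carry_out", "arguments": {"commands": [[0.0009,0,-0.005,0,0,0],[0.0009,0,-0.005,0,0,0],[0.0009,0,-0.005,0,0,0],[0.0009,0,-0.005,0,0,0],[0.0009,0,-0.005,0,0,0],[0.0008,0,-0.004,0,0,0],[0.0005,0,-0.003,0,0,0],[0,0,0,0,0,0]]}}

```text
t: 5.88
ee_pos: [504.1, -112.8, 12.0]
orientation: [1.227, 1.402, -1.027]
ft_force: [-0.2, -0.4, -0.1]
width: 16.0
```

```bash
python3 - <<'E'
from h import *
np.set_printoptions(legacy="1.25")
plan(-138,-23,11,90,10,1)
im=ctrl.get_image("wrist");t=ctrl.get_image("top");
cv2.imwrite("pics/w4.png",np.hstack([cv2.resize(im["pixels"],(400,300)),cv2.resize(t["pixels"][120:270,180:380],(400,300))]))
E
```

```text
at [-137.63  -57.21] [ 504.1 -112.8   12. ] width 16.0 t 5.875 F [-0.2 -0.4 -0.1] tgt [498.9 -79.   11. ] ang [-0.3  0.1 -0.3] R* 0.3633884003848915
[0.0069, -0.0005, -0.0335] [-0.25, 0.07, -0.25]
```

View pics/w4.png

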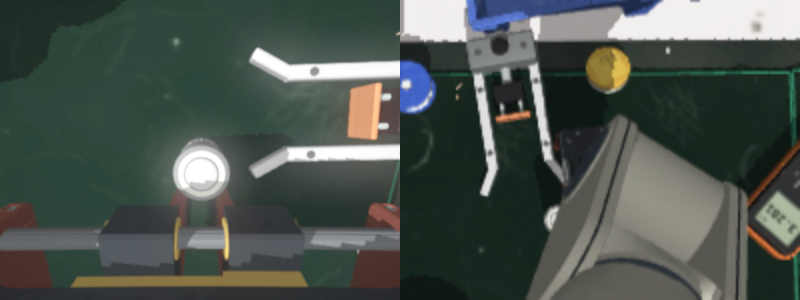

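The wrist view has the cell standing between the two fingertips, top at (201,172). The right flare tip is at (255,170), so it is clear of the cell. Continuing.

>>> {"name": "carry_out", "arguments": {"commands": [[0.0007,0,-0.004,0,0,0],[0.0009,0,-0.005,0,0,0],[0.0009,0,-0.005,0,0,0],[0.0009,0,-0.005,0,0,0],[0.0008,0,-0.005,0,0,0],[0.0006,0,-0.003,0,0,0],[0.0004,0,-0.002,0,0,0],[0,0,0,0,0,0]]}}

```text
t: 6.98
ee_pos: [499.9, -81.9, 11.9]
orientation: [1.227, 1.402, -1.027]
ft_force: [-0.3, -0.9, 0.2]
width: 15.9
```

```bash
python3 - <<'E'
from h import *
np.set_printoptions(legacy="1.25")
plan(-138,-23,11,90,10,1)
im=ctrl.get_image("wrist");g=cv2.cvtColor(im["pixels"],6)
cc=cv2.HoughCircles(cv2.medianBlur(g,3),cv2.HOUGH_GRADIENT,1.5,60,param1=120,param2=30,minRadius=20,maxRadius=50)
for c in (cc[0] if cc is not None else []): print(c, nest(ray(im,c[:2],71)))
cv2.imwrite("pics/w5.png",im["pixels"])
E
```

```text
at [-137.4   -25.99] [499.9 -81.9  11.9] width 15.9 t 6.975 F [-0.3 -0.9  0.2] tgt [498.9 -79.   11. ] ang [-0.3  0.1 -0.3] R* 0.3810213078806902
[0.0014, -0.0006, -0.0028] [-0.26, 0.09, -0.27]
[257.25 221.25  35.6 ] [-137.89   -2.86]
[374.25     278.25      47.449997] [-86.04 -28.93]
[269.25 320.25  25.85] [-132.64  -48.67]
[464.25 188.25  22.4 ] [-50.15  11.13]
```

View pics/w5.png

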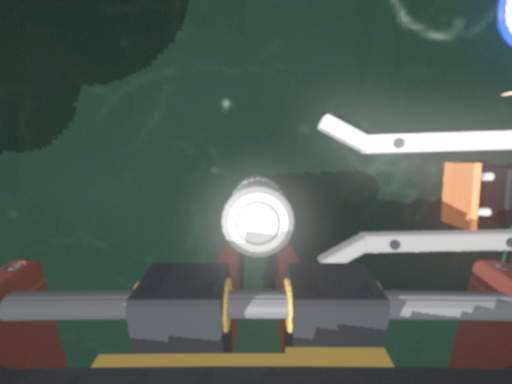

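>>> {"name": "carry_out", "arguments": {"commands": [[0.0003,0,-0.0015,0,0,0],[0.0002,0,-0.001,0,0,0],[0,0,0,0,0,0],[-0.001,0,0.004,0,0,0],[-0.003,0,0.012,0,0,0],[-0.003,0,0.015,0,0,0],[-0.002,0,0.008,0,0,0],[0,0,0,0,0,0]]}}

```text
t: 8.02
ee_pos: [505.4, -122.5, 14.0]
orientation: [1.228, 1.402, -1.028]
ft_force: [-0.2, 0.4, -0.1]
width: 15.8
```

```bash
python3 - <<'E'
from h import *
np.set_printoptions(legacy="1.25")
plan(-205,-50,22,0,10,11)
im=ctrl.get_image("wrist");g=cv2.cvtColor(im["pixels"],6)
cc=cv2.HoughCircles(cv2.medianBlur(g,3),cv2.HOUGH_GRADIENT,1.5,60,param1=120,param2=30,minRadius=20,maxRadius=50)
for c in (cc[0] if cc is not None else []): print(c, nest(ray(im,c[:2],71)))
cv2.imwrite("pics/w6.png",im["pixels"])
E
```

```text
at [-137.76  -66.95] [ 505.4 -122.5   14. ] width 15.8 t 8.025 F [-0.2  0.4 -0.1] tgt [ 436.4 -115.2   22. ] ang [88.3 -0.1 15.3] R* 89.61657664850921
[-0.0005, -0.0061, -0.0016] [8.03, -0.01, 1.4]
[-0.0006, -0.0063, -0.0007] [8.03, -0.01, 1.4]
[-0.0008, -0.0063, 0.0001] [8.03, -0.01, 1.4]
[-0.0009, -0.0062, 0.001] [8.03, -0.01, 1.4]
[-0.0011, -0.006, 0.0019] [8.03, -0.01, 1.4]
[-0.0012, -0.0056, 0.0027] [8.03, -0.01, 1.4]
[-0.0014, -0.0052, 0.0034] [8.03, -0.01, 1.4]
[-0.0015, -0.0046, 0.0041] [8.03, -0.01, 1.4]
[-0.0016, -0.0039, 0.0047] [8.03, -0.01, 1.4]
[-0.0017, -0.0032, 0.0052] [8.03, -0.01, 1.4]
[-0.0017, -0.0024, 0.0056] [8.03, -0.01, 1.4]
[257.25 120.75  20.9 ] [-137.99   -1.05]
[267.75 320.25  26.  ] [-133.65  -90.98]
```

View pics/w6.png

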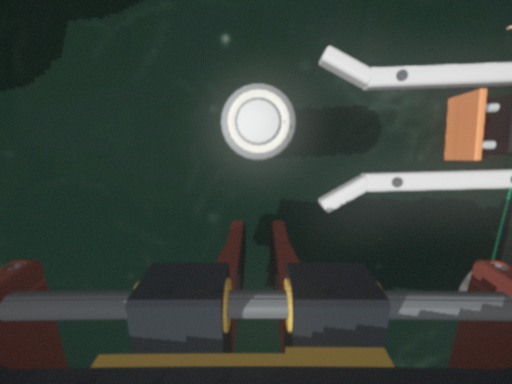

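The cell stands at (257,120) with the fingers clear of it. Next I swing round behind it.

>>> {"name": "carry_out", "arguments": {"commands": [[-0.0005,-0.006,-0.0016,8,0,1.4],[-0.0006,-0.0063,-0.0007,8,0,1.4],[-0.0008,-0.0063,0,8,0,1.4],[-0.0009,-0.0062,0.001,8,0,1.4],[-0.001,-0.006,0.0019,8,0,1.4],[-0.0012,-0.0056,0.0027,8,0,1.4],[-0.0014,-0.0052,0.0034,8,0,1.4],[-0.0015,-0.0046,0.004,8,0,1.4]]}}

```text
t: 9.07
ee_pos: [453.2, -113.9, 19.9]
orientation: [2.1, 0.578, -1.76]
ft_force: [-0.0, -0.1, 0.0]
width: 15.9
```

```bash
python3 - <<'E'
from h import *
np.set_printoptions(legacy="1.25")
im=cv2.imread("pics/w6.png")
plan(-200,-5,18,0,10,6)
E
```

```text
at [-188.2   -51.05] [ 453.2 -113.9   19.9] width 15.9 t 9.075 F [-0.  -0.1  0. ] tgt [435.  -69.9  18. ] ang [22.3 -0.1  4. ] R* 22.629721561802405
[0.0005, -0.0078, -0.0011] [3.71, -0.02, 0.67]
[0.0004, -0.0079, -0.0006] [3.71, -0.02, 0.67]
[0.0003, -0.0079, -0.0] [3.71, -0.02, 0.67]
[0.0002, -0.0079, 0.0005] [3.71, -0.02, 0.67]
[0.0001, -0.0079, 0.001] [3.71, -0.02, 0.67]
[0.0001, -0.0078, 0.0015] [3.71, -0.02, 0.67]
```

>>> {"name": "carry_out", "arguments": {"commands": [[0.0005,-0.0075,-0.001,3.5,0,0.65],[0.0004,-0.0075,-0.0006,3.5,0,0.65],[0.0003,-0.0075,0,3.5,0,0.65],[0.0002,-0.0075,0.0005,3.5,0,0.65],[0,-0.0065,0.001,3.5,0,0.65],[0,-0.004,0.001,2,0,0.5],[0,0,0,0,0,0]]}}

```text
t: 9.95
ee_pos: [434.5, -72.8, 18.7]
orientation: [2.313, 0.206, -1.939]
ft_force: [-1.3, -0.5, 0.6]
width: 15.8
```

```bash
python3 - <<'E'
from h import *
np.set_printoptions(legacy="1.25")
plan(-170,0,11,0,10,5)
im=ctrl.get_image("wrist");g=cv2.cvtColor(im["pixels"],6)
cc=cv2.HoughCircles(cv2.medianBlur(g,3),cv2.HOUGH_GRADIENT,1.5,60,param1=120,param2=30,minRadius=20,maxRadius=50)
for c in (cc[0] if cc is not None else []): print(c, nest(ray(im,c[:2],71)))
for x in(-92,-65,-30,20,45):print(x,[proj(im,[*(O+x*Ex+y*Ny),12])[0].round(0) for y in(-27,27)])
cv2.imwrite("pics/w7.png",im["pixels"])
E
```

```text
at [-200.92   -7.77] [434.5 -72.8  18.7] width 15.8 t 9.95 F [-1.3 -0.5  0.6] tgt [464.  -60.8  11. ] ang [ 2.2 -0.   0.3] R* 2.167756794539953
[0.0026, -0.0013, -0.0059] [0.43, -0.01, 0.05]
[0.0026, -0.0014, -0.0059] [0.43, -0.01, 0.05]
[0.0026, -0.0014, -0.0059] [0.43, -0.01, 0.05]
[0.0026, -0.0015, -0.0058] [0.43, -0.01, 0.05]
[0.0026, -0.0015, -0.0058] [0.43, -0.01, 0.05]
[246.75 128.25  36.8 ] [-137.47   -1.48]
[257.25 315.75  35.6 ] [-225.04   -9.5 ]
-92 [array([293.,  67.]), array([207.,  63.])]
-65 [array([295.,  20.]), array([208.,  17.])]
-30 [array([299., -43.]), array([209., -47.])]
20 [array([ 304., -143.]), array([ 209., -148.])]
45 [array([ 308., -197.]), array([ 210., -203.])]
```

View pics/w7.png

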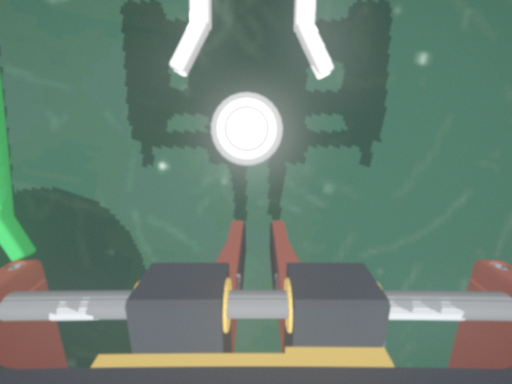

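The wrist view has the cell at (246,128), centred on the mouth between the flare tips at (180,70) and (323,72). Both the rails and the cell sit at about y' = -1, so I'll push along that line.

>>> {"name": "carry_out", "arguments": {"commands": [[0.0024,-0.0015,-0.004,0.5,0,0],[0.0022,-0.0015,-0.005,0.5,0,0],[0.0022,-0.0015,-0.005,0.4,0,0],[0.0018,-0.001,-0.005,0.3,0,0],[0.001,-0.0005,-0.004,0.2,0,0],[0.0005,0,-0.002,0,0,0],[0,0,0,0,0,0]]}}

```text
t: 10.88
ee_pos: [462.5, -62.6, 12.7]
orientation: [2.335, 0.173, -1.957]
ft_force: [0.0, 1.2, -1.0]
width: 15.9
```

```bash
python3 - <<'E'
from h import *
np.set_printoptions(legacy="1.25")
plan(-60,-1,11.5,0,10,20)
E
```

```text
at [-171.76   -1.61] [462.5 -62.6  12.7] width 15.9 t 10.875 F [ 0.   1.2 -1. ] tgt [573.  -46.2  11.5] ang [ 0.2 -0.1  0.3] R* 0.3141076836990438
[0.001, -0.0, -0.0055] [0.01, -0.0, 0.01]
[0.001, -0.0, -0.0055] [0.01, -0.0, 0.01]
[0.001, -0.0, -0.0055] [0.01, -0.0, 0.01]
[0.001, -0.0, -0.0055] [0.01, -0.0, 0.01]
[0.001, -0.0, -0.0055] [0.01, -0.0, 0.01]
[0.001, -0.0, -0.0055] [0.01, -0.0, 0.01]
[0.001, -0.0, -0.0055] [0.01, -0.0, 0.01]
[0.001, -0.0, -0.0055] [0.01, -0.0, 0.01]
[0.001, -0.0, -0.0055] [0.01, -0.0, 0.01]
[0.001, -0.0, -0.0055] [0.01, -0.0, 0.01]
[0.001, -0.0, -0.0055] [0.01, -0.0, 0.01]
[0.001, -0.0, -0.0055] [0.01, -0.0, 0.01]
[0.001, -0.0, -0.0055] [0.01, -0.0, 0.01]
[0.001, -0.0, -0.0055] [0.01, -0.0, 0.01]
[0.001, -0.0, -0.0055] [0.01, -0.0, 0.01]
[0.001, -0.0, -0.0055] [0.01, -0.0, 0.01]
[0.001, -0.0, -0.0055] [0.01, -0.0, 0.01]
[0.001, -0.0, -0.0055] [0.01, -0.0, 0.01]
[0.001, -0.0, -0.0055] [0.01, -0.0, 0.01]
[0.001, -0.0, -0.0055] [0.01, -0.0, 0.01]
```

>>> {"name": "carry_out", "arguments": {"commands": [[0.0006,-0.0003,-0.003,0,0,0],[0.0005,0,-0.003,0,0,0],[0.0004,0,-0.002,0,0,0],[0.0004,0,-0.002,0,0,0],[0.0005,0,-0.003,0,0,0],[0.0007,0,-0.004,0,0,0],[0.0009,0,-0.005,0,0,0],[0.0009,0,-0.005,0,0,0]]}}

```text
t: 11.88
ee_pos: [489.4, -57.9, 12.3]
orientation: [2.333, 0.174, -1.961]
ft_force: [-1.8, 0.8, 2.5]
width: 15.4
```

>>> {"name": "carry_out", "arguments": {"commands": [[0.0009,0,-0.005,0,0,0],[0.0009,0,-0.005,0,0,0],[0.0009,0,-0.005,0,0,0],[0.0009,0,-0.005,0,0,0],[0.0009,0,-0.004,0,0,0],[0.0007,0,-0.003,0,0,0],[0.0004,0,-0.002,0,0,0]]}}

```text
t: 12.75
ee_pos: [520.7, -53.2, 11.8]
orientation: [2.332, 0.174, -1.961]
ft_force: [-2.9, -0.1, 1.3]
width: 15.9
```

```bash
cat > look.py <<'E'
from h import *
np.set_printoptions(legacy="1.25")
plan(-60,-1,11.5,0,10,1)
im=ctrl.get_image("wrist");g=cv2.cvtColor(im["pixels"],6)
cc=cv2.HoughCircles(cv2.medianBlur(g,3),cv2.HOUGH_GRADIENT,1.5,60,param1=120,param2=30,minRadius=28,maxRadius=45)
for c in (cc[0] if cc is not None else []): print(c, nest(ray(im,c[:2],71)))
import sys; cv2.imwrite(f"pics/{sys.argv[1]}.png",im["pixels"])
E
python3 look.py w8
```

```text
at [-112.8    -0.51] [520.7 -53.2  11.8] width 15.9 t 12.75 F [-2.9 -0.1  1.3] tgt [573.  -46.2  11.5] ang [0.2 0.1 0.3] R* 0.3761797622700463
[0.0093, 0.0007, -0.052] [0.16, 0.1, 0.33]
[255.75 222.75  29.35] [-89.77  -0.99]
[444.75  12.75  42.4 ] [ -6.05 -73.77]
[75.75  3.75 35.8 ] [-3.24 69.02]
```

View pics/w8.png

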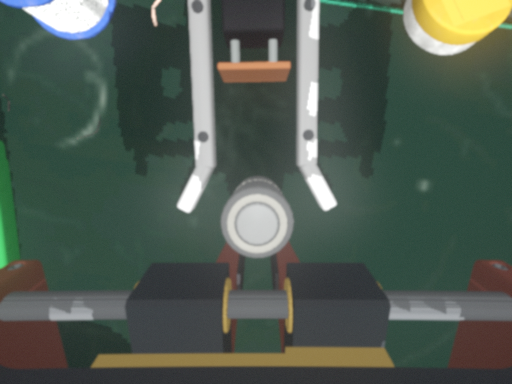

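The cell (257,222) is entering the mouth, centred between the rails (bends at 214 and 298), with the plate at (254,72).

>>> {"name": "carry_out", "arguments": {"commands": [[0.0008,0,-0.004,0,0,0],[0.0009,0,-0.005,0,0,0],[0.0009,0,-0.005,0,0,0],[0.0009,0,-0.005,0,0,0],[0.0009,0,-0.005,0,0,0],[0.0009,0,-0.004,0,0,0],[0.0007,0,-0.003,0,0,0],[0.0004,0,-0.002,0,0,0]]}}

```text
t: 13.8
ee_pos: [556.4, -48.0, 11.1]
orientation: [2.332, 0.174, -1.961]
ft_force: [-2.8, -1.4, 2.1]
width: 15.9
```

```bash
python3 look.py w9; python3 - <<'E'
from h import *
im=ctrl.get_image("wrist");c=im["pixels"].astype(int);b,g,r=c[...,0],c[...,1],c[...,2]
m=(r>120)&(r-b>60)&(g<r*.75);m[:, :200]=0;m[:,320:]=0;m[260:]=0
ys,xs=np.nonzero(m);print(len(ys),ys.min() if len(ys) else 0,ys.max() if len(ys) else 0)
if len(ys):
  for v in np.percentile(ys,[2,98]): print(v,nest(ray(im,(xs.mean(),v),30)),nest(ray(im,(xs.mean(),v),4)))
E
```

```text
at [-76.74  -0.4 ] [556.4 -48.   11.1] width 15.9 t 13.8 F [-2.8 -1.4  2.1] tgt [573.  -46.2  11.5] ang [0.1 0.1 0.3] R* 0.3730021788659993
[0.0025, 0.0007, -0.0166] [0.15, 0.1, 0.33]
[461.25  62.25  44.05] [ 11.7 -81.5]
[74.25 51.75 44.05] [15.18 70.96]
[255.75 222.75  29.5 ] [-53.56  -0.88]
520 130 137
130.0 [-10.11   1.01] [-7.55  1.5 ]
137.0 [-13.96   1.  ] [-12.05   1.49]
```

>>> {"name": "carry_out", "arguments": {"commands": [[0.0005,0,-0.004,0,0,0],[0.0005,0,-0.004,0,0,0],[0.0004,0,-0.003,0,0,0],[0.0003,0,-0.002,0,0,0],[0.0002,0,-0.001,0,0,0],[0.0001,0,-0.001,0,0,0],[0.0001,0,-0.001,0,0,0]]}}

```text
t: 14.78
ee_pos: [573.9, -45.6, 11.6]
orientation: [2.333, 0.174, -1.96]
ft_force: [-0.6, 0.3, -0.1]
width: 15.7
```

```bash
cat >> look.py <<'E'
c=im["pixels"].astype(int);b,g,r=c[...,0],c[...,1],c[...,2]
m=(r>120)&(r-b>60)&(g<r*.75);m[:, :200]=0;m[:,320:]=0;m[260:]=0
ys,xs=np.nonzero(m)
if len(ys): print(len(ys),ys.min(),ys.max(),nest(ray(im,(xs.mean(),ys.max()),30)),nest(ray(im,(xs.mean(),ys.min()),30)))
E
python3 look.py w10
```

```text
at [-59.04  -0.47] [573.9 -45.6  11.6] width 15.7 t 14.775 F [-0.6  0.3 -0.1] tgt [573.  -46.2  11.5] ang [0.1 0.  0.3] R* 0.3428691514694627
[-0.0001, 0.0005, 0.001] [0.14, 0.05, 0.31]
[455.25  95.25  44.05] [ 16.97 -80.94]
[257.25 221.25  29.05] [-35.39  -1.57]
[78.75 83.25 42.4 ] [21.11 70.52]
[293.25  29.25  37.3 ] [ 42.04 -15.39]
424 161 167 [-13.45   0.87] [-10.04   0.88]
```

>>> {"name": "carry_out", "arguments": {"commands": [[0.0002,0,-0.001,0,0,0],[0.0002,0,-0.001,0,0,0],[0.0002,0,-0.001,0,0,0],[0.0002,0,-0.001,0,0,0],[0.0002,0,-0.001,0,0,0],[0.0002,0,-0.001,0,0,0],[0.0002,0,-0.001,0,0,0],[0.0002,0,-0.001,0,0,0]]}}

```text
t: 15.82
ee_pos: [581.0, -44.3, 11.1]
orientation: [2.331, 0.175, -1.964]
ft_force: [-4.4, -1.5, 3.5]
width: 16.1
```

```bash
python3 look.py w11
```

```text
at [-51.87  -0.21] [581.  -44.3  11.1] width 16.1 t 15.825 F [-4.4 -1.5  3.5] tgt [573.  -46.2  11.5] ang [0.1 0.2 0.4] R* 0.4318084052526895
[-0.0018, 0.0008, 0.0079] [0.14, 0.21, 0.35]
[456.75 105.75  44.05] [ 20.14 -81.21]
[257.25 222.75  36.55] [-28.54  -1.36]
[75.75 90.75 42.4 ] [25.42 71.76]
430 172 178 [-12.45   0.37] [-9.01  0.38]
```

>>> {"name": "carry_out", "arguments": {"commands": [[0.0001,0,-0.001,0,0,0],[0.0001,0,-0.001,0,0,0],[0.0001,0,-0.001,0,0,0],[0.0001,0,-0.001,0,0,0],[0.0001,0,-0.001,0,0,0],[0.0001,0,-0.001,0,0,0]]}}

```text
t: 16.62
ee_pos: [583.8, -43.6, 11.2]
orientation: [2.325, 0.175, -1.971]
ft_force: [-4.6, -1.2, 4.4]
width: 15.6
```

```bash
python3 look.py w12
```

```text
at [-48.94   0.07] [583.8 -43.6  11.2] width 15.6 t 16.625 F [-4.6 -1.2  4.4] tgt [573.  -46.2  11.5] ang [0.1 0.5 0.4] R* 0.7074195166860012
[-0.0022, 0.001, 0.0109] [0.12, 0.55, 0.43]
[257.25 224.25  35.65] [-25.9   -1.17]
[456.75 111.75  44.05] [ 21.01 -80.96]
[ 81.75 101.25  40.75] [24.63 69.76]
431 172 179 [-9.97  0.72] [-5.96  0.74]
```

>>> {"name": "carry_out", "arguments": {"commands": [[0.0001,0.0001,-0.0013,0,0.05,0],[0.0001,0,-0.0013,0,0.05,0],[0.0001,0.0001,-0.0013,0,0.05,0],[0.0001,0,-0.0013,0,0.05,0],[0.0001,0.0001,-0.0013,0,0.05,0],[0.0001,0,-0.0013,0,0.05,0],[0.0001,0.0001,-0.0013,0,0.05,0],[0.0001,0,-0.0013,0,0.05,0]]}}

```text
t: 17.68
ee_pos: [588.6, -42.8, 11.2]
orientation: [2.323, 0.178, -1.977]
ft_force: [-6.2, -1.5, 4.1]
width: 16.1
```

```bash
python3 look.py w13
```

```text
at [-44.07   0.26] [588.6 -42.8  11.2] width 16.1 t 17.675 F [-6.2 -1.5  4.1] tgt [573.  -46.2  11.5] ang [0.1 0.8 0.6] R* 0.9504480060706778
[-0.0029, 0.0012, 0.0157] [0.09, 0.75, 0.57]
[456.75 120.75  44.05] [ 22.48 -81.03]
[ 74.25 107.25  42.4 ] [27.31 72.94]
[255.75 224.25  35.65] [-20.85  -0.5 ]
[257.25 309.75  34.15] [-60.1   -1.32]
399 173 179 [-5.07  0.73] [-1.63  0.74]
```

>>> {"name": "carry_out", "arguments": {"commands": [[0.0001,0.0001,-0.0012,0,0.05,0],[0.0001,0.0001,-0.0012,0,0.05,0],[0.0001,0.0001,-0.0012,0,0.05,0],[0.0001,0.0001,-0.0012,0,0.05,0]]}}

```text
t: 18.23
ee_pos: [590.9, -42.5, 11.2]
orientation: [2.322, 0.179, -1.979]
ft_force: [-5.3, -0.1, 3.7]
width: 15.5
```

>>> {"name": "carry_out", "arguments": {"commands": [[0.0001,0.0001,-0.001,0,0.05,0],[0.0001,0.0001,-0.001,0,0.05,0],[0.0001,0.0001,-0.001,0,0.05,0]]}}

```text
t: 18.6
ee_pos: [592.2, -42.3, 11.2]
orientation: [2.322, 0.18, -1.98]
ft_force: [-6.9, -1.6, 4.7]
width: 16.0
```

>>> {"name": "carry_out", "arguments": {"commands": [[0.0001,0,-0.001,0,0.05,0],[0.0001,0,-0.001,0,0.05,0]]}}

```text
t: 18.85
ee_pos: [592.3, -42.2, 11.1]
orientation: [2.32, 0.181, -1.982]
ft_force: [-7.9, -3.0, 5.0]
width: 15.4
```

```bash
python3 look.py w14
```

```text
at [-40.34   0.26] [592.3 -42.2  11.1] width 15.4 t 18.85 F [-7.9 -3.   5. ] tgt [573.  -46.2  11.5] ang [0.1 1.  0.7] R* 1.2184364961024543
[-0.0035, 0.0012, 0.0194] [0.07, 0.97, 0.74]
[257.25 225.75  29.35] [-17.49  -1.32]
[458.25 126.75  42.4 ] [ 24.05 -81.63]
[ 80.25 113.25  37.45] [28.92 70.5 ]
391 173 179 [-1.23  1.12] [2.2  1.13]
```

>>> {"name": "carry_out", "arguments": {"commands": [[0.0001,0,-0.001,0,0.05,0],[0.0001,0,-0.001,0,0.05,0],[0.0001,0,-0.001,0,0.05,0]]}}

```text
t: 19.27
ee_pos: [592.3, -42.3, 11.1]
orientation: [2.318, 0.181, -1.986]
ft_force: [-7.2, -3.2, 5.8]
width: 15.8
```

>>> {"name": "carry_out", "arguments": {"commands": [[0.0001,0,-0.0011,0,0.05,0],[0.0001,0,-0.0011,0,0.05,0],[0.0001,0,-0.0011,0,0.05,0]]}}

```text
t: 19.65
ee_pos: [592.3, -42.2, 11.1]
orientation: [2.315, 0.182, -1.99]
ft_force: [-7.9, -3.0, 5.0]
width: 15.7
```

Under a steady 8 N or so the tool has stopped moving for 0.8 s, about 12 mm past first contact, so the plate is on its stop. I'm backing straight off.

>>> {"name": "carry_out", "arguments": {"commands": [[-0.0002,0,0.001,0,0,0],[-0.0003,0,0.002,0,0,0],[-0.0007,0,0.004,0,0,0],[-0.0015,0,0.008,0,0,0],[-0.003,0,0.015,0,0,0],[-0.004,0,0.02,0,0,0],[-0.003,0,0.01,0,0,0],[0,0,0,0,0,0]]}}

```text
t: 20.65
ee_pos: [529.8, -51.7, 15.3]
orientation: [2.32, 0.181, -1.985]
ft_force: [1.1, 0.2, 0.2]
width: 15.8
```

```bash
python3 look.py w15
```

```text
at [-103.59   -0.28] [529.8 -51.7  15.3] width 15.8 t 20.65 F [1.1 0.2 0.2] tgt [573.  -46.2  11.5] ang [0.  1.  0.8] R* 1.3106619115093265
[0.0105, 0.0009, -0.0425] [0.04, 1.05, 0.78]
[255.75  77.25  37.45] [-18.84  -1.  ]
[441.75  30.75  40.75] [ -1.83 -74.39]
[77.25 11.25 44.05] [ 5.42 69.86]
[260.25 311.25  42.4 ] [-122.59   -3.43]
7 59 63 [-0.69 20.4 ] [ 1.37 20.36]
```

View pics/w15.png

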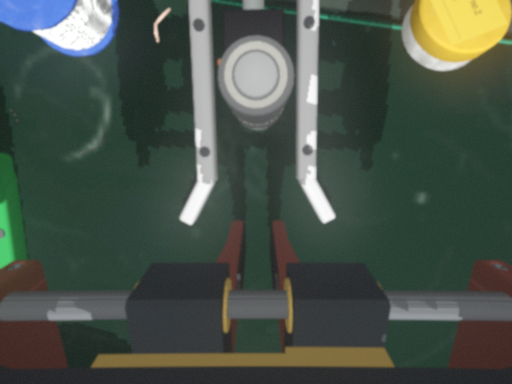

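```bash
python3 -c "
from h import *
print(ctrl.close_job())"
```

```text
the job is handed in; nothing more can be done
None
```

The cell is standing between the nest rails with the copper plate pushed home against its stop. I handed the job in at about 20.7 s of the 59 s allowed.

I slid the cell sideways to the nest's centreline, then in between the rails. It rode against the two part-open, tilted fingertips about 12 mm above the bench, never gripped or lifted.

**Plate home:** I pushed the plate in at roughly 4–6 mm/s. It stopped dead about 12 mm after first contact, and the tool did not move for the next 0.8 s. The horizontal force was about 8 N then and in every earlier reading I took. Those were only at the end of each move, so a brief peak in between would not show.

**Last checks:** The final wrist picture shows the cell upright and centred between the rails, with the fingers well clear. The spool and tin looked undisturbed. I did not look at the meter again, but nothing went near it.

**Small disagreement:** The last camera fix put the cell at nest x = -18.8 mm, against about -17.2 mm from the tool position and -17.5 mm seen while pushing. That is within the 2 mm calibration error.

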